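# Hang the rinse basket on the spring-balanced drip arm

### The arm

A 6-joint arm with a two-finger parallel gripper is mounted at the origin on the work surface. World frame = base frame: x ahead of the robot, y to its left, z up, the work surface at z = 0. Lengths are in m, angles in rad, forces in N, time in s.
With the tool pointing down it reaches from about 0.35 to 0.725 m from the base axis. Payload 4.3 kg.
Tool frame: the origin (TCP) lies between the finger pads; the fingertips stand 11 mm ahead of it and the grasp point (between the pads) lies 8 mm behind it (ctrl.tip_extent is the distance from the TCP to the fingertips, in m); z points along the fingers, x is the direction in which the jaws open and shut, and the axes are right-handed (so a half turn about z gives the same grasp; the last joint's range is limited). The gripper opens to 85 mm and grips with 20 to 120 N. Pads are 22 mm wide; open, the fingers measure 114 mm over their backs; the gripper's body (76 mm by 85 mm) begins 54 mm behind the grasp point. The pads swing forward as they close: fully open they stand 13 mm farther back than shut.
Start: joints at [-1.425, 0.377, 0.081, 1.274, 0, 1.46], TCP at [0.145, -0.556, 0.242] pointing down, gripper open.
Joint ranges: [-2.72, 2.72], [-0.84, 1.66], [-1.02, 1.22], [-1.77, 2.12], [-1.37, 1.28], [-3.14, 3.14]. Speed limits (rad/s): [2.57, 2.57, 3.14, 3.14, 3.14, 3.14].

### API

Orientations are given as a 3x3 rotation matrix whose columns are the frame's x, y, z axes.
In Python, from station import telemetry, eyes, ctrl gives the robot as it stands.
- The arm moves only by the tool send_rows, never from a script. Its argument "series" is a list of rows, each a list of 3 entries, a list of its own where there are three numbers: the shift along the tool's x, y, z in m, then the turn, a rotation vector about the tool's x, y, z in degrees, then the finger opening in m, from 0 to 0.0854. A call has 1 to 12 rows; each row shifts and turns the commanded pose from where the row before left it, along the tool's axes as they then stand; what a row does not reach is not made up. A row lasts 1/8 s, in which the tool goes at most 62.5 mm and 10.7 degrees, less where a joint would pass 70% of its speed; a pose out of reach is approached as far as the arm can. A call with a gripper value outside its range is refused whole. The fingers move at their own pace and stop on an object; "newtons" is the grip in N (left out, the last holds). Time passes only in rows, so rows that do not move let the fingers close. It gives the time, the measured TCP pose, the force and the opening at its end, in the units of the state.
- telemetry.observe(): the state, without advancing time (a new reading comes with each control period).
- eyes.get_image(name): name is "scene" or "top" or "wrist"; returns a dict with "pixels" (420x560x3 uint8, red, green, blue), "camera_matrix" (3x3 intrinsics, pixels), "extrinsics" (4x4, takes a point from world to camera coordinates). Camera axes: x right, y up, looking along -z (the intrinsics and any distortion apply to the point x, -y, -z); pixel columns grow to the right and rows downward; lengths in m; the calibration is good to about 2 mm. A picture is of the moment at which its call begins. There is no depth.
- ctrl.close_job(): hands the job in, once; it reports no verdict.
The state is a dict: "time_s": time; "qpos": joint angles; "qd": joint speeds; "effort": joint torques, N m; "tool_pos": TCP position; "ee_rot": TCP orientation; "contact_force": force on the tool from outside, world axes, zero at the start; "wrist_torque": the same for the moment, N m; "gripper_width": opening from 0.0 (shut) to 1.0 (fully open).
Only numpy, scipy, OpenCV 4.12 (cv2) and the standard library are available. Lean on these libraries where they do the work, as an engineer would, in place of code of your own. Each camera call takes 0.05 s, during which the arm holds its last target.

### The job

Pick up the small wire basket of castings by its black grip and hang it by its eye in the dip of the hook on the spring-balanced arm. The arm sinks under the weight: keep hold and let it down gently until the arm alone carries the basket and has come to rest, and only then let go, so that the arm neither drops nor springs up by more than a touch. Do not force the arm and leave the other things on the bench alone.

Things in the scene. Friction and masses are not known exactly. Their poses are not given: they have to be found in the camera images.
- basket_grip (a point): Centre of the basket's grip, the thing to grasp: an upright black plastic bar, 22 x 22 mm square, 52 mm long (26 mm below to 26 mm above this point; its top is the basket's highest point). z is up, x is the direction of the eye's hole. Standing on the bench, this point is 138 mm above the basket's underside. Below the grip come the eye, a stem and the tray.
- basket: The whole basket, axes as basket_grip, origin at the centre of its underside: an open steel wire tray, 90 mm along x, 70 mm along y, 36 mm high, with a central stem 8 mm thick that carries the eye and, above it, the grip. It weighs between 0.17 and 0.58 kg, which cannot be seen.
- eye_top (a point): Highest point inside the basket's eye, under its top wire, 34 mm below basket_grip. The eye is an upright steel ring (eight-sided, a corner at the top) of 6 mm wire in the basket's y-z plane, 38 mm high inside and 34 mm or more wide; its hole runs along the basket's x axis, and either side may face the arm.
- hook_seat (a point): Bottom of the hook's dip, on top of its wire, where the eye's top rests once hung; about 262 mm above the bench with the arm unloaded. The hook is 8 mm round steel. The frame leans with the arm: +x runs towards the pivot, y is level. The tip ends 17 mm away towards -x, about 15 mm higher than this point (unloaded). On the +x side the dip rises 10 mm in 16 mm; the arm (18 mm wide) begins 40 mm away.
- pivot (a point): The level pivot of the arm, on top of the post, 190 mm above the bench; hook_seat lies 200 mm from it. Its x points horizontally from the hook to the post, y along the pivot's axis. A push or pull on the hung basket along this x also holds the arm away from its balance (the dip's sides are steep), so the hand should bear neither weight nor side force when it lets go.
- swing_arm (a joint): Angle of the sprung arm: 0 unloaded (up against its stop, leaning 0.35 rad up towards the hook), growing as the hook sinks; level at 0.35, lower stop 0.70. The hook begins to sink at about 0.3 N and goes down about 18 mm for each further newton; the basket sinks it by 0.12 to 0.51 rad depending on its weight. Lightly damped: let go early or pushed too low, it bounces.
- stand: The fixed stand of the arm: origin on the bench under the hook, x horizontally from the hook towards the post (22 mm thick, 200 mm behind), y level across. Under the hook lies its steel drip tray, 150 x 130 mm, 14 mm high.
- jar: Bystander: glass jar with steel lid, 54 mm across, 70 mm high, origin under its centre.
- cork_tray: Bystander: low round cork dish, 110 mm across, 22 mm high, origin under its centre.
- burr_block: Bystander: wooden block 70 x 70 x 40 mm with nine burrs standing in it up to 64 mm, origin under its centre.
- pliers: Bystander: pliers with blue handles lying flat, 145 mm long along x, 16 mm high, origin near the joint.
Things that resemble listed ones, but are neither listed nor needed, are in the scene too. Of the things that look like the basket, take the one that is farthest to the robot's left at the start.

How it is judged:
By the outcome, as a careful person would: the job done as asked, in the order asked, and still so for the second after the job is handed in, with the robot touching nothing.
It also fails if it takes over 67 s, if anything falls off the work surface, if the arm or the gripper's body presses on something with over 40 N, if the wrist force passes 120 N, or if a joint passes its speed limit or range.

## Working session

There is one attempt and no reset: what is moved stays moved. The work goes in short steps, Python scripts to look and compute and a tool call to move; the robot and the scene stay as the last step left them, time stands still between calls to the robot, and variables do not carry over. Pictures are saved under pics/ and viewed, and the job is handed in when it is done.

Besides the shell and the picture viewer there is one more tool, called after ">>>" as name(argument=value, ...), one argument or row to a line, values as JSON. send_rows: Moves the arm, as the interface text tells. Its arguments: {"type":"object","properties":{"series":{"type":"array"},"newtons":{"type":"number"}},"required":["series"]}

```bash
mkdir -p pics; ls
cat > h.py <<'E'
import numpy as np, cv2, json
from station import telemetry, eyes, ctrl
def snap(name,fn):
    d=eyes.get_image(name); im=np.array(d["pixels"])[:,:,::-1]
    cv2.imwrite(f"pics/{fn}.png",im)
    np.savez(f"pics/{fn}.npz",K=d["camera_matrix"],E=d["extrinsics"])
    return d
def ld(fn):
    z=np.load(f"pics/{fn}.npz"); return z["K"],z["E"]
def ray(fn,u,v):
    K,E=ld(fn); p=np.linalg.inv(K)@[u,v,1]; d=np.array([p[0],-p[1],-p[2]])
    R,t=E[:3,:3],E[:3,3]; o=-R.T@t; d=R.T@d; return o,d/np.linalg.norm(d)
def atz(fn,u,v,z):
    o,d=ray(fn,u,v); return o+d*(z-o[2])/d[2]
def proj(fn,P):
    K,E=ld(fn); c=E[:3,:3]@np.array(P)+E[:3,3]; q=K@[c[0],-c[1],-c[2]]; return q[:2]/q[2]
def tri(*obs):
    A=np.zeros((3,3));b=np.zeros(3)
    for fn,u,v in obs:
        o,d=ray(fn,u,v);M=np.eye(3)-np.outer(d,d);A+=M;b+=M@o
    P=np.linalg.solve(A,b); return P,[np.round(proj(f,P)-[u,v],1) for f,u,v in obs]
def crop(fn,u0,v0,u1,v1,s,out):
    im=cv2.imread(f"pics/{fn}.png")[v0:v1,u0:u1]; cv2.imwrite(f"pics/{out}.png",cv2.resize(im,None,fx=s,fy=s,interpolation=cv2.INTER_CUBIC))
E
python3 - <<'E'
from h import *
for n in ["scene","top","wrist"]:
    d=snap(n,n+"0"); print(n,np.round(d["camera_matrix"],1).tolist(),np.round(d["extrinsics"],3).tolist(),[k for k in d])
print(telemetry.observe(), ctrl.tip_extent)
E
```

```text
pics
scene [[416.5, 0.0, 274.6], [0.0, 416.5, 211.4], [0.0, 0.0, 1.0]] [[0.771, 0.636, 0.007, -0.426], [-0.539, 0.647, 0.539, 0.262], [0.338, -0.419, 0.842, -1.416], [0.0, 0.0, 0.0, 1.0]] ['pixels', 'camera_matrix', 'extrinsics']
top [[430.3, 0.0, 281.8], [0.0, 430.3, 207.2], [0.0, 0.0, 1.0]] [[0.014, -1.0, 0.013, -0.075], [0.994, 0.015, 0.105, -0.576], [-0.105, 0.012, 0.994, -1.181], [0.0, 0.0, 0.0, 1.0]] ['pixels', 'camera_matrix', 'extrinsics']
wrist [[312.5, 0.0, 278.1], [0.0, 312.5, 211.5], [0.0, 0.0, 1.0]] [[0.253, -0.967, -0.001, -0.575], [0.927, 0.243, -0.286, 0.037], [0.277, 0.071, 0.958, -0.379], [0.0, 0.0, 0.0, 1.0]] ['pixels', 'camera_matrix', 'extrinsics']
{'time_s': 0.15, 'qpos': array([-1.42527509e+00,  3.77979397e-01,  7.99768285e-02,  1.27438400e+00,
       -2.02585502e-05,  1.46053696e+00]), 'qd': array([-8.71403098e-06, -1.44136925e-03,  4.99700471e-03,  1.20568677e-03,
       -1.24227169e-04, -1.11361959e-03]), 'effort': array([ 1.37064286e-03, -4.64033961e+01,  2.70171440e+01,  1.39164415e-02,
       -1.58397820e-04, -3.76477601e-06]), 'tool_pos': array([ 0.14543102, -0.55583037,  0.2415445 ]), 'ee_rot': array([[ 2.53000509e-01, -9.67466113e-01, -2.50642006e-04],
       [-9.67464851e-01, -2.53000586e-01,  1.57049272e-03],
       [-1.58281106e-03, -1.54848127e-04, -9.99998735e-01]]), 'contact_force': array([-0.02873553,  0.45945844, -0.67121379]), 'wrist_torque': array([ 0.02146095, -0.0085607 , -0.02552516]), 'gripper_width': 0.9959253769425699} 0.011
```

View pics/scene0.png

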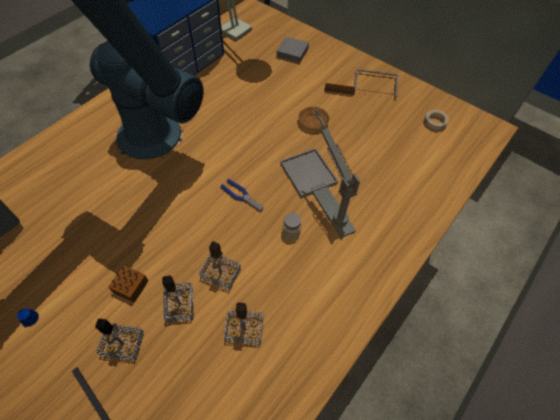

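View pics/top0.png

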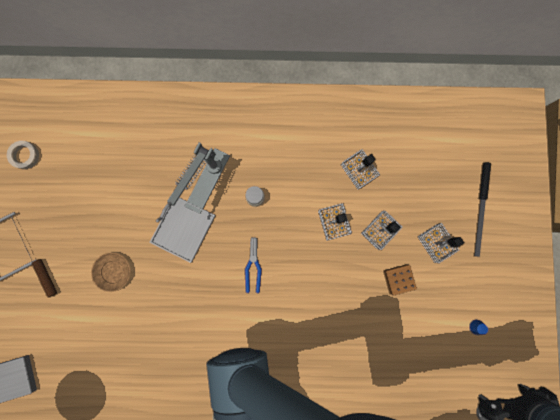

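View pics/wrist0.png

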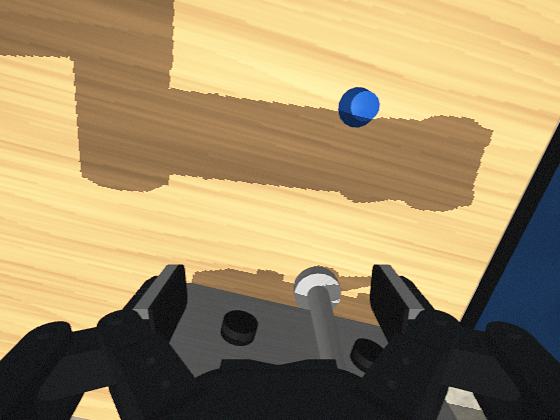

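Four basket-like things in the top view, with grips at about (369,160), (342,219), (393,226) and (455,242). World +y is image left, so (342,219) looks leftmost. I'll confirm in enlarged crops.

Run:
```python
from h import *
crop("top0",300,135,480,275,4.4,"c1"); crop("top0",140,130,280,270,4.2,"c2")
crop("scene0",150,220,280,360,4.2,"c3"); crop("scene0",270,90,400,250,3.7,"c4")
for n,u,v in [("A",369,160),("B",342,219),("C",393,226),("D",455,242)]:
    print(n,atz("top0",u,v,0.16))
```

```text
A [ 0.68733789 -0.2853723   0.16      ]
B [ 0.53539475 -0.21625874  0.16      ]
C [ 0.51968852 -0.34456785  0.16      ]
D [ 0.48183724 -0.49997668  0.16      ]
```

View pics/c1.png

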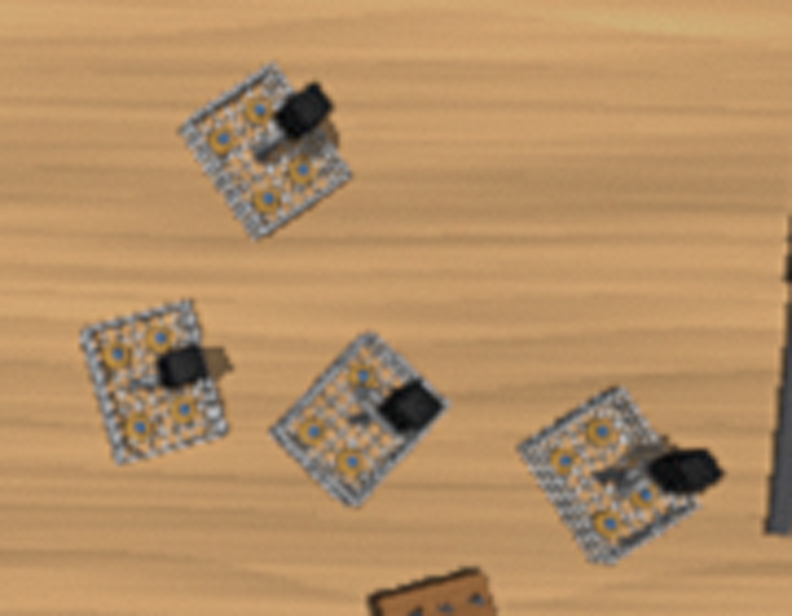

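View pics/c2.png

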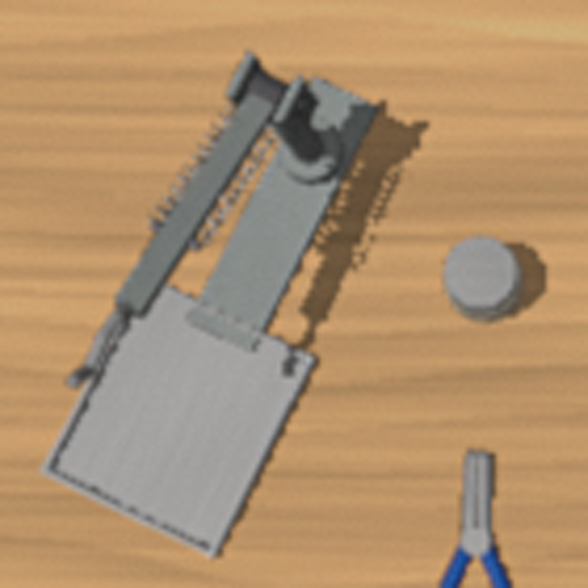

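View pics/c3.png

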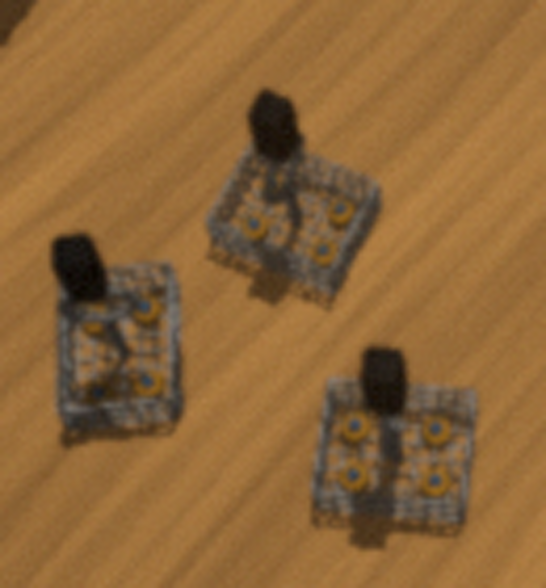

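View pics/c4.png

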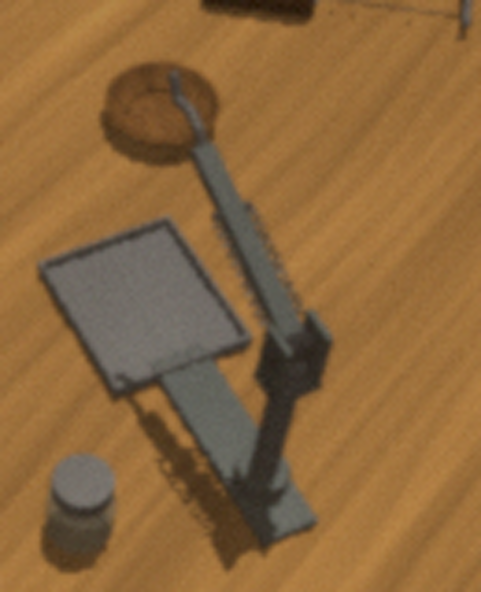

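B (342,219) is the leftmost basket (y≈-0.22) and the others lie at y≤-0.285. It matches the description, with a black grip, eye and tray. The hook tip is at top (157,221) and scene (317,110). Next I'll measure everything.

Run:
```python
from h import *
T=lambda a,b:(140+a/4.2,130+b/4.2)
S=lambda a,b:(270+a/3.7,90+b/3.7)
print("tip",tri(("top0",*T(72,381)),("scene0",*S(173,74))))
print("armend",tri(("top0",*T(125,308)),("scene0",*S(202,146))))
print("tray top0"); c=[atz("top0",*T(*p),.014) for p in [(48,470),(215,555),(315,355),(165,285)]]
c=np.array(c);print(c)
c2=np.array([atz("scene0",*S(*p),.014) for p in [(165,220),(40,265),(115,393),(248,340)]]);print(c2)
for q in (c,c2):
    print("ctr",(q[0]+q[2])/2,(q[1]+q[3])/2,[np.degrees(np.arctan2(*(q[(i+1)%4]-q[i])[[1,0]])) for i in range(4)],[np.linalg.norm(q[(i+1)%4]-q[i]) for i in range(4)])
# basket B rim z .036
B=lambda a,b:(300+a/4.4,135+b/4.4)
q=np.array([atz("top0",*B(*p),.036) for p in [(82,330),(190,301),(228,432),(120,462)]])
print(q,"ctr",q.mean(0),[np.degrees(np.arctan2(*(q[(i+1)%4]-q[i])[[1,0]])) for i in range(4)],[np.linalg.norm(q[(i+1)%4]-q[i]) for i in range(4)])
S3=lambda a,b:(150+a/4.2,220+b/4.2)
q=np.array([atz("scene0",*S3(*p),.036) for p in [(240,150),(380,183),(340,280),(210,222)]])
print(q,"ctr",q.mean(0),[np.degrees(np.arctan2(*(q[(i+1)%4]-q[i])[[1,0]])) for i in range(4)],[np.linalg.norm(q[(i+1)%4]-q[i]) for i in range(4)])
# grip top centre
print(tri(("top0",*B(188,366)),("scene0",*S3(270,102))))
crop("scene0",300,95,370,165,8,"c5"); crop("top0",145,180,215,240,8,"c6"); crop("scene0",190,235,245,295,9,"c7")
```

```text
tip (array([0.51671489, 0.21588586, 0.26963257]), [array([-0.1, -0.1]), array([-0.1,  0. ])])
armend (array([0.55973687, 0.19673212, 0.24053021]), [array([-0.1, -0.1]), array([-0.2,  0. ])])
tray top0
[[0.47424627 0.29987007 0.014     ]
 [0.41917057 0.18602199 0.014     ]
 [0.55442578 0.12332022 0.014     ]
 [0.60059634 0.22643145 0.014     ]]
[[0.47873935 0.2955999  0.014     ]
 [0.42598231 0.1847616  0.014     ]
 [0.55838338 0.11935056 0.014     ]
 [0.61128004 0.23391423 0.014     ]]
ctr [0.51433602 0.21159514 0.014     ] [0.50988345 0.20622672 0.014     ] [np.float64(-115.81606628997638), np.float64(-24.871551805220005), np.float64(65.8783923828394), np.float64(149.8335054983831)] [np.float64(0.1264702245426451), np.float64(0.1490821416513961), np.float64(0.11297631287256057), np.float64(0.14614229589490835)]
ctr [0.51856137 0.20747523 0.014     ] [0.51863117 0.20933791 0.014     ] [np.float64(-115.45361170201218), np.float64(-26.29107887485244), np.float64(65.21615505038096), np.float64(155.04229433779653)] [np.float64(0.12275355335104772), np.float64(0.14767752014785873), np.flo
[... 371 characters left out ...]
3227868280341)] [np.float64(0.07176008699581493), np.float64(0.08672077056547647), np.float64(0.0714325660858139), np.float64(0.08712495844253908)]
[[ 0.49041535 -0.21260111  0.036     ]
 [ 0.57567211 -0.17224058  0.036     ]
 [ 0.60087345 -0.23709054  0.036     ]
 [ 0.51138219 -0.26079102  0.036     ]] ctr [ 0.54458577 -0.22068081  0.036     ] [np.float64(25.332862290947368), np.float64(-68.76337942371143), np.float64(-165.1665691408153), np.float64(113.51326478302416)] [np.float64(0.0943275567700947), np.float64(0.06957459200104123), np.float64(0.09257645039182341), np.float64(0.05255354656457148)]
(array([ 0.5383733 , -0.21610091,  0.16370769]), [array([-0.6, -0.5]), array([-0.8,  0.1])])
```

View pics/c5.png

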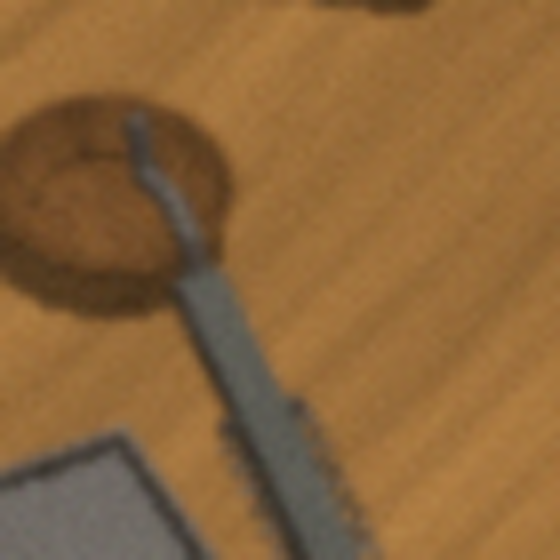

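View pics/c6.png

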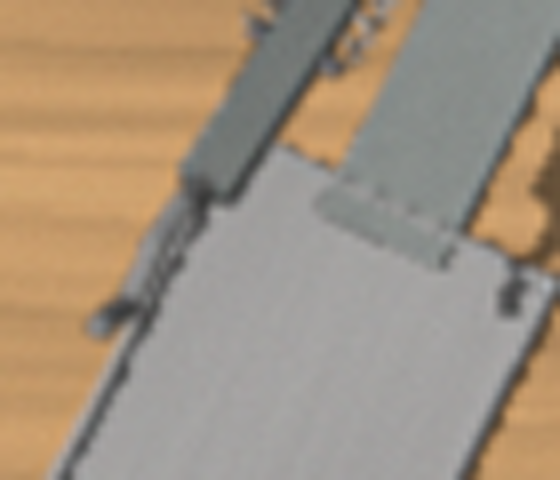

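View pics/c7.png

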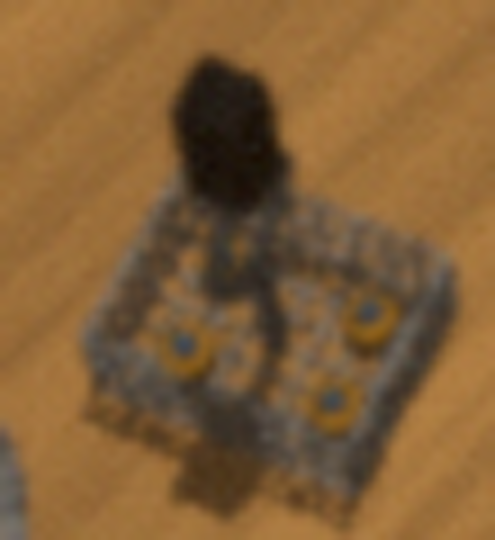

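>>> send_rows(
  series=[
    [[-0.0115, -0.0233, 0], [0, 0, 0], 0.0854],
    [[-0.0229, -0.0466, 0], [0, 0, 0], 0.0854],
    [[-0.0229, -0.0466, 0], [0, 0, 0], 0.0854],
    [[-0.0229, -0.0466, 0], [0, 0, 0], 0.0854],
    [[-0.0229, -0.0466, 0], [0, 0, 0], 0.0854],
    [[-0.0229, -0.0466, 0], [0, 0, 0], 0.0854],
    [[-0.0229, -0.0466, 0], [0, 0, 0], 0.0854],
    [[-0.0229, -0.0466, 0], [0, 0, 0], 0.0854],
    [[-0.0229, -0.0466, 0], [0, 0, 0], 0.0854],
    [[-0.0229, -0.0466, 0], [0, 0, 0], 0.0854],
    [[-0.0115, -0.0233, 0], [0, 0, 0], 0.0854],
    [[0, 0, 0], [0, 0, -5], 0.0854],
  ],
)

```text
time_s: 1.65
tool_pos: [0.5396, -0.2149, 0.2416]
ee_rot: [[0.342, -0.94, -0.001], [-0.94, -0.342, 0.001], [-0.001, 0.0, -1.0]]
contact_force: [-0.5, 0.3, 0.1]
gripper_width: 1.001
```

>>> send_rows(
  series=[
    [[0, 0, 0], [0, 0, -10.5], 0.0854],
    [[0, 0, 0], [0, 0, -10.5], 0.0854],
    [[0, 0, 0], [0, 0, -10.5], 0.0854],
    [[0, 0, 0], [0, 0, -10.5], 0.0854],
    [[0, 0, 0], [0, 0, -10.5], 0.0854],
    [[0, 0, 0], [0, 0, -10.5], 0.0854],
    [[0, 0, 0], [0, 0, -10.5], 0.0854],
    [[0, 0, 0], [0, 0, -10.5], 0.0854],
    [[0, 0, 0], [0, 0, -10.5], 0.0854],
    [[0, 0, 0], [0, 0, -10.5], 0.0854],
    [[0, 0, 0], [0, 0, -10.5], 0.0854],
    [[0, 0, 0], [0, 0, -10.5], 0.0854],
  ],
)

```text
time_s: 3.15
tool_pos: [0.5381, -0.2166, 0.2419]
ee_rot: [[0.559, 0.829, -0.001], [0.829, -0.559, 0.0], [-0.0, -0.001, -1.0]]
contact_force: [0.7, -0.1, -0.1]
gripper_width: 0.998
```

>>> send_rows(
  series=[
    [[0, 0, 0], [0, 0, -10.5], 0.0854],
    [[0, 0, 0], [0, 0, -10.5], 0.0854],
    [[0, 0, 0], [0, 0, -10.5], 0.0854],
    [[0, 0, 0], [0, 0, -10.5], 0.0854],
    [[0, 0, 0], [0, 0, -8.5], 0.0854],
    [[0, 0, 0], [0, 0, 0], 0.0854],
    [[0, 0, 0], [0, 0, 0], 0.0854],
  ],
)

```text
time_s: 4.03
tool_pos: [0.5382, -0.2167, 0.2421]
ee_rot: [[-0.276, 0.961, -0.0], [0.961, 0.276, 0.0], [0.0, -0.0, -1.0]]
contact_force: [0.1, -0.6, -0.0]
gripper_width: 1.001
```

Run:
```python
from h import *
snap("wrist","w1"); s=telemetry.observe(); print(s)
R=s["ee_rot"]; print(np.degrees(np.arctan2(R[1,0],R[0,0])))
for P in [(.538,-.216,.164),(.538,-.216,.112)]: print(proj("w1",P))
```

```text
{'time_s': 4.075, 'qpos': array([-4.92009812e-01,  3.88615003e-01,  9.72910282e-02,  1.27975580e+00,
       -9.63864248e-05, -7.72341186e-01]), 'qd': array([-1.33582204e-03,  7.78675180e-04,  3.75008957e-05,  9.07135408e-04,
        2.62249949e-04, -7.88324461e-03]), 'effort': array([ 3.07241635e-04, -4.68885756e+01,  2.70089453e+01,  4.92969280e-03,
       -4.50471362e-04,  1.11461300e-02]), 'tool_pos': array([ 0.53827562, -0.21671495,  0.24215641]), 'ee_rot': array([[-2.76674096e-01,  9.60963765e-01, -2.95362561e-04],
       [ 9.60963801e-01,  2.76674122e-01,  4.89483311e-05],
       [ 1.28756750e-04, -2.70289994e-04, -9.99999955e-01]]), 'contact_force': array([ 0.09369925, -0.09710472, -0.48932912]), 'wrist_torque': array([-0.0420569 , -0.02167444,  0.04011477]), 'gripper_width': 1.0007876969229317}
106.06180439376453
[279.9302243  225.36700677]
[279.61388473 205.79383646]
```

View pics/w1.png

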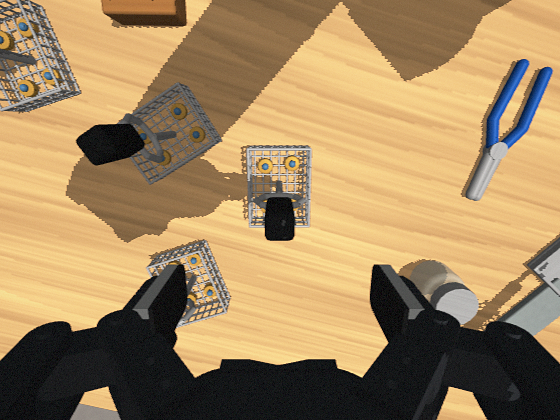

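Run:
```python
from h import *
crop("w1",230,130,330,260,4.6,"c8")
yaw=np.radians(16.1);ex=np.array([np.cos(yaw),np.sin(yaw),0]);ey=np.array([-ex[1],ex[0],0])
C=np.array([.538,-.2165,0])
for sx in(1,-1):
  for sy in(1,-1):
    print(sx,sy,"gt",(proj("w1",C+ex*.011*sx+ey*.011*sy+[0,0,.164])-[230,130])*4.6,"gb",(proj("w1",C+ex*.011*sx+ey*.011*sy+[0,0,.112])-[230,130])*4.6,"rim",(proj("w1",C+ex*.045*sx+ey*.035*sy+[0,0,.036])-[230,130])*4.6)
```

```text
1 1 gt [296.8653406  504.31106022] gb [283.23784417 403.38060117] rim [365.71748211 440.81837602]
1 -1 gt [156.25106894 504.41268653] gb [168.13265857 403.46891967] rim [ 84.07192812 441.02981669]
-1 1 gt [298.89956934 369.35668173] gb [284.57650741 291.12568   ] rim [376.52356389  71.93580602]
-1 -1 gt [154.25722082 369.46983509] gb [166.78611564 291.22189506] rim [73.11882557 72.21297958]
```

View pics/c8.png

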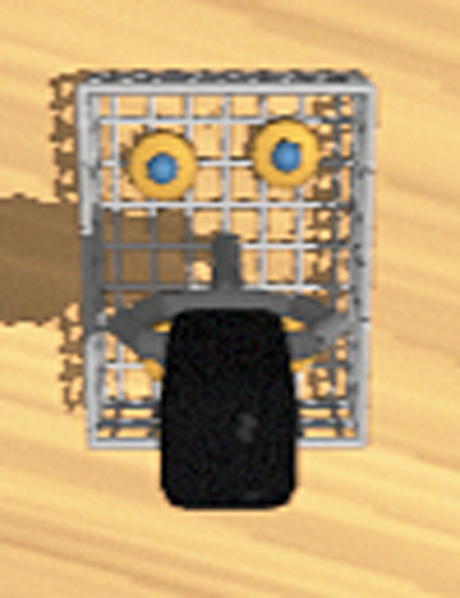

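>>> send_rows(
  series=[
    [[0, 0, 0.01], [0, 0, 0], 0.0854],
    [[0, 0, 0.02], [0, 0, 0], 0.0854],
    [[0, 0, 0.02], [0, 0, 0], 0.0854],
    [[0, 0, 0.02], [0, 0, 0], 0.0854],
    [[0, 0, 0.02], [0, 0, 0], 0.0854],
    [[0, 0, 0.01], [0, 0, 0], 0.0854],
    [[0, 0, 0.004], [0, 0, 0], 0.0854],
    [[0, 0, 0], [0, 0, 0], 0.0854],
  ],
)

```text
time_s: 5.08
tool_pos: [0.5385, -0.2169, 0.1385]
ee_rot: [[-0.278, 0.961, 0.0], [0.961, 0.278, -0.0], [-0.0, 0.0, -1.0]]
contact_force: [0.5, -1.0, 0.2]
gripper_width: 1.001
```

>>> send_rows(
  series=[
    [[0, 0, 0], [0, 0, 0], 0.03],
    [[0, 0, 0], [0, 0, 0], 0.03],
    [[0, 0, 0], [0, 0, 0], 0.03],
    [[0, 0, 0], [0, 0, 0], 0.015],
    [[0, 0, 0], [0, 0, 0], 0.015],
    [[0, 0, 0], [0, 0, 0], 0.015],
  ],
  newtons=50,
)

```text
time_s: 5.82
tool_pos: [0.5385, -0.2166, 0.1386]
ee_rot: [[-0.278, 0.96, 0.0], [0.96, 0.278, 0.0], [0.0, 0.001, -1.0]]
contact_force: [-0.4, 1.1, 2.4]
gripper_width: 0.25
```

Run:
```python
from h import *
s=telemetry.observe(); print(s)
```

```text
{'time_s': 5.825, 'qpos': array([-4.91904784e-01,  4.36116564e-01, -1.03283484e-01,  1.03105704e+00,
        4.09317236e-04, -7.73976623e-01]), 'qd': array([-0.00102724, -0.00067397,  0.00091677, -0.00021168,  0.0013237 ,
        0.00062181]), 'effort': array([-8.50499030e-01, -4.61733735e+01,  2.50102061e+01, -4.28918358e-01,
       -4.33273790e-01, -8.70371936e-03]), 'tool_pos': array([ 0.53852026, -0.21660536,  0.13856691]), 'ee_rot': array([[-2.78346287e-01,  9.60480662e-01,  4.92336051e-04],
       [ 9.60480787e-01,  2.78346220e-01,  2.00564017e-04],
       [ 5.55979812e-05,  5.28705567e-04, -9.99999859e-01]]), 'contact_force': array([-0.36047801,  1.06474064,  2.40550852]), 'wrist_torque': array([ 0.32604154,  0.07817118, -0.01439792]), 'gripper_width': 0.2500445505907985}
```

>>> send_rows(
  series=[
    [[0, 0, -0.003], [0, 0, 0], 0.015],
    [[0, 0, -0.006], [0, 0, 0], 0.015],
    [[0, 0, -0.015], [0, 0, 0], 0.015],
    [[0, 0, -0.025], [0, 0, 0], 0.015],
    [[0, 0, -0.03], [0, 0, 0], 0.015],
    [[0, 0, -0.03], [0, 0, 0], 0.015],
    [[0, 0, -0.03], [0, 0, 0], 0.015],
    [[0, 0, -0.025], [0, 0, 0], 0.015],
    [[0, 0, -0.02], [0, 0, 0], 0.015],
    [[0, 0, -0.007], [0, 0, 0], 0.015],
    [[0, 0, 0], [0, 0, 0], 0.015],
  ],
)

```text
time_s: 7.2
tool_pos: [0.5386, -0.2169, 0.3298]
ee_rot: [[-0.278, 0.961, 0.001], [0.961, 0.278, -0.001], [-0.001, 0.001, -1.0]]
contact_force: [0.1, 0.6, -2.7]
gripper_width: 0.256
```

Run:
```python
from h import *
d=snap("wrist","w2"); s=telemetry.observe(); print(s["tool_pos"],s["contact_force"],s["wrist_torque"],s["gripper_width"])
R=s["ee_rot"];E=d["extrinsics"];print("cam in tool",R.T@(-E[:3,:3].T@E[:3,3]-s["tool_pos"]), R.T@E[:3,:3].T@[0,0,-1])
s=telemetry.observe();print(s["contact_force"])
snap("scene","s2")
s=telemetry.observe();print(s["contact_force"],s["wrist_torque"])
```

```text
[ 0.53827404 -0.21676007  0.32896462] [-0.37060149  0.84222833 -2.31689811] [0.07070171 0.01660217 0.01012687] 0.24800413328144322
cam in tool [-0.00056395 -0.07257759 -0.13249023] [-0.00152875  0.28609229  0.95820085]
[-0.37060149  0.84222833 -2.31689811]
[ 8.75884308e-01  1.29358002e-03 -3.05872242e+00] [0.05143015 0.04881184 0.00721057]
```

View pics/w2.png

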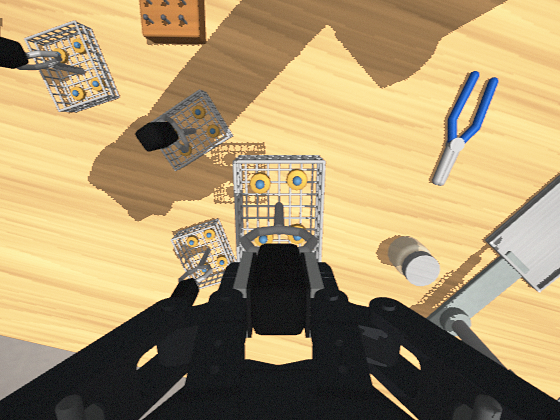

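View pics/s2.png

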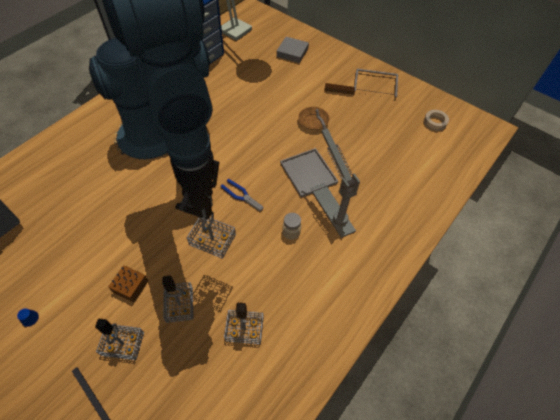

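>>> send_rows(
  series=[
    [[0.015, 0.004, 0], [0, 0, 0], 0.015],
    [[0.03, 0.0075, 0], [0, 0, 0], 0.015],
    [[0.038, 0.0093, 0], [0, 0, 0], 0.015],
    [[0.038, 0.0094, 0], [0, 0, 0], 0.015],
    [[0.038, 0.0094, 0], [0, 0, 0], 0.015],
    [[0.038, 0.0094, 0], [0, 0, 0], 0.015],
    [[0.038, 0.0094, 0], [0, 0, 0], 0.015],
    [[0.031, 0.0077, 0], [0, 0, 0], 0.015],
    [[0.016, 0.004, 0], [0, 0, 4], 0.015],
    [[0.006, 0.001, 0], [0, 0, 8], 0.015],
    [[0, 0, 0], [0, 0, 8], 0.015],
    [[0, 0, 0], [0, 0, 8], 0.015],
  ],
)

```text
time_s: 8.8
tool_pos: [0.5259, 0.0809, 0.3287]
ee_rot: [[0.209, 0.978, -0.001], [0.978, -0.209, 0.0], [0.0, -0.002, -1.0]]
contact_force: [-1.1, -0.2, -3.5]
gripper_width: 0.253
```

>>> send_rows(
  series=[
    [[0, 0, 0], [0, 0, 8], 0.015],
    [[0, 0, 0], [0, 0, 5.4], 0.015],
    [[0, 0, 0], [0, 0, 0], 0.015],
    [[0, 0, 0], [0, 0, 0], 0.015],
  ],
)

```text
time_s: 9.3
tool_pos: [0.5265, 0.0801, 0.329]
ee_rot: [[0.425, 0.905, -0.001], [0.905, -0.425, 0.0], [-0.0, -0.001, -1.0]]
contact_force: [0.0, -0.1, -3.0]
gripper_width: 0.252
```

Run:
```python
from h import *
d=snap("wrist","w3"); s=telemetry.observe(); print(s["tool_pos"],s["contact_force"],s["qpos"]);R=s["ee_rot"]; print(np.degrees(np.arctan2(R[1,0],R[0,0])))
snap("top","t3");snap("scene","s3")
crop("w3",360,100,560,300,3,"c9")
print(telemetry.observe()["contact_force"])
print(proj("w3",[.517,.216,.27]))
```

```text
[0.52659552 0.08003593 0.32908249] [ 0.15407702  0.53526317 -2.76970086] [3.16790302e-02 2.84694682e-01 1.72540014e-01 1.45911820e+00
 5.51508554e-05 4.70859420e-01]
64.8368185918376
[ 0.62644565 -0.15060753 -3.44699456]
[480.51149091 129.22325465]
```

View pics/w3.png

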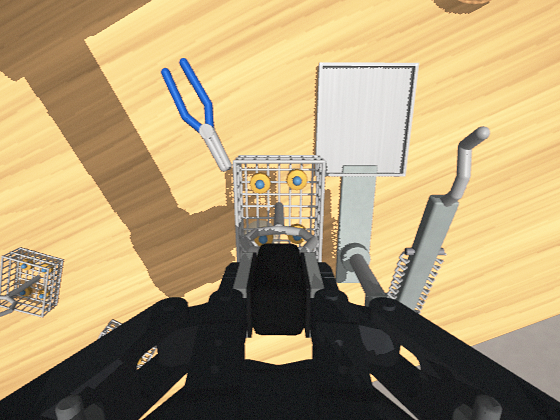

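View pics/t3.png

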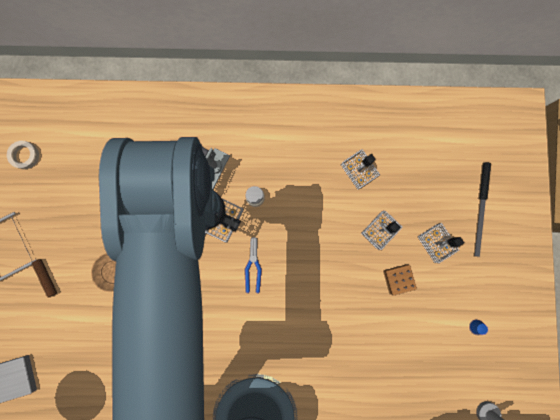

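View pics/c9.png

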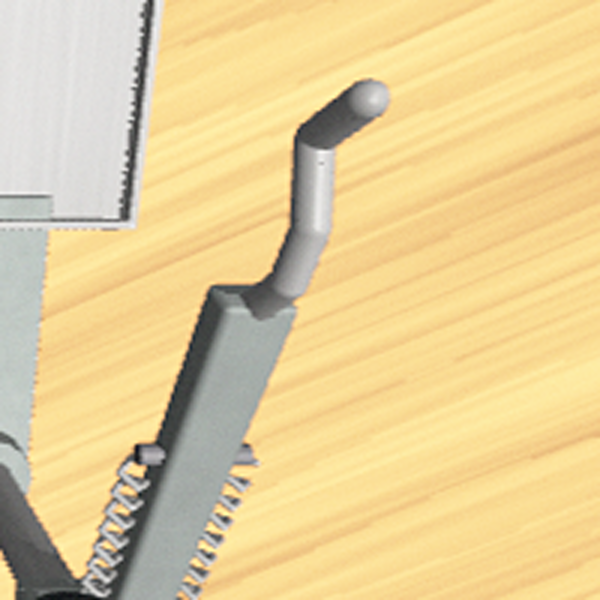

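Run:
```python
from h import *
q=np.array([atz("w3",u,v,.014) for u,v in [(320,64),(418,65),(408,176),(315,173)]])
print(q,"ctr",q.mean(0),[np.degrees(np.arctan2(*(q[(i+1)%4]-q[i])[[1,0]])) for i in range(4)],[np.linalg.norm(q[(i+1)%4]-q[i]) for i in range(4)])
W=lambda a,b:("w3",360+a/3,100+b/3)
print("tip",tri(W(363,97),("top0",157.1,220.6),("scene0",317.25,109.75)))
print("armend",tri(W(258,292),("top0",145+205/8,180+190/8),("scene0",300+197/8,95+270/8)))
```

```text
[[0.42201205 0.18885621 0.014     ]
 [0.47758418 0.30446358 0.014     ]
 [0.61209788 0.24608571 0.014     ]
 [0.55116232 0.12638486 0.014     ]] ctr [0.51571411 0.21644759 0.014     ] [np.float64(64.32654260404918), np.float64(-23.46045908444795), np.float64(-116.97906853649053), np.float64(154.18645508569455)] [np.float64(0.128270513214682), np.float64(0.1466353046431852), np.float64(0.13431840628633), np.float64(0.14346589292143455)]
tip (array([0.51783528, 0.21542312, 0.27145795]), [array([ 0.5, -1.3]), array([-0. , -0.5]), array([-0.3,  0. ])])
armend (array([0.55953096, 0.1948196 , 0.24481842]), [array([-1.3, -0.2]), array([-0.6, -0.7]), array([-0.5, -0. ])])
```

Run:
```python
from h import *
from scipy.optimize import least_squares
W=lambda a,b:("w3",360+a/3,100+b/3)
def model(p):
    S=np.array(p[:3]);y=p[3];e=np.array([np.cos(y),np.sin(y),0]);z=np.array([0,0,1.])
    ex=.94*e-.343*z; ez=.343*e+.94*z
    c=S-.004*ez
    return dict(tip=S-.017*e*1+z*(.015-.004),k1=c,k2=c+.016*ex+.010*ez)
obs=[("tip",W(365,100)),("k1",W(315,148)),("k2",W(312,232)),("tip",("top0",157.5,220.3)),("tip",("scene0",317.2,110.2)),("k1",("scene0",300+148/8,95+178/8))]
def f(p):
    m=model(p); return np.concatenate([proj(o[0],m[k])-np.array(o[1:]) for k,o in obs]+[[(p[2]-.262)*500,(p[3]+np.radians(25.3))*60]])
r=least_squares(f,[.532,.209,.262,-.4416],loss="soft_l1");print(r.x,np.degrees(r.x[3]));print(np.round(r.fun,1))
for k,v in model(r.x).items(): print(k,v)
S=r.x[:3];e=np.array([np.cos(r.x[3]),np.sin(r.x[3]),0])
print("pivot pred",S+.188*e)
```

```text
[ 0.53113779  0.21101046  0.2585397  -0.42716047] -24.474492317728433
[ 1.2 -7.8 -0.6  0.7 -0.7  1.9 -1.4  0.8 -0.4 -0.8  0.7  0.1 -1.7  0.9]
tip [0.51566531 0.21805336 0.2695397 ]
k1 [0.52988907 0.21157886 0.2547797 ]
k2 [0.54669946 0.20392696 0.2586917 ]
pivot pred [0.7022452 0.1331243 0.2585397]
```

>>> send_rows(
  series=[
    [[0, -0.012, 0], [0, 0, 0], 0.015],
    [[0, -0.025, 0], [0, 0, 0], 0.015],
    [[0, -0.03, 0], [0, 0, 0], 0.015],
    [[0, -0.03, 0], [0, 0, 0], 0.015],
    [[0.005, -0.028, 0], [0, 0, 0], 0.015],
    [[0.015, -0.017, 0], [0, 0, 0], 0.015],
    [[0.03, -0.008, 0], [0, 0, 0], 0.015],
    [[0.03, 0, 0.002], [0, 0, 0], 0.015],
    [[0.025, 0, 0.004], [0, 0, 0], 0.015],
    [[0.012, 0, 0.0045], [0, 0, 0], 0.015],
    [[0.003, 0, 0], [0, 0, 0], 0.015],
    [[0, 0, 0], [0, 0, 0], 0.015],
  ],
)

```text
time_s: 10.95
tool_pos: [0.4421, 0.2517, 0.3189]
ee_rot: [[0.427, 0.904, -0.0], [0.904, -0.427, -0.001], [-0.001, -0.0, -1.0]]
contact_force: [0.1, 0.2, -2.5]
gripper_width: 0.251
```

Run:
```python
from h import *
snap("wrist","w4"); snap("scene","s4"); s=telemetry.observe(); print(s["tool_pos"],s["contact_force"],s["qpos"])
R=s["ee_rot"]; print(np.degrees(np.arctan2(R[1,0],R[0,0])))
d=s["tool_pos"]-[.532,.2095,.261]; print(d@[.906,-.4226,0],d@[.4226,.906,0],d[2]-.0346)
crop("s4",260,60,400,200,5,"c10")
print("eyetop px",(proj("s4",s["tool_pos"]-[0,0,.0346])-[260,60])*5,"seat",(proj("s4",[.532,.2095,.261])-[260,60])*5)
```

```text
[0.44222797 0.25155074 0.3191054 ] [-0.50846198 -0.07145882 -2.48234283] [ 3.92629050e-01  2.32286630e-01  7.74274451e-02  1.41580087e+00
 -3.18254856e-04  8.33945636e-01]
64.71441989172934
-0.09910410500478717 0.00016031111967429988 0.023505396022580304
eyetop px [214.46152956 131.39558903] seat [297.90920705 281.96071784]
```

View pics/c10.png

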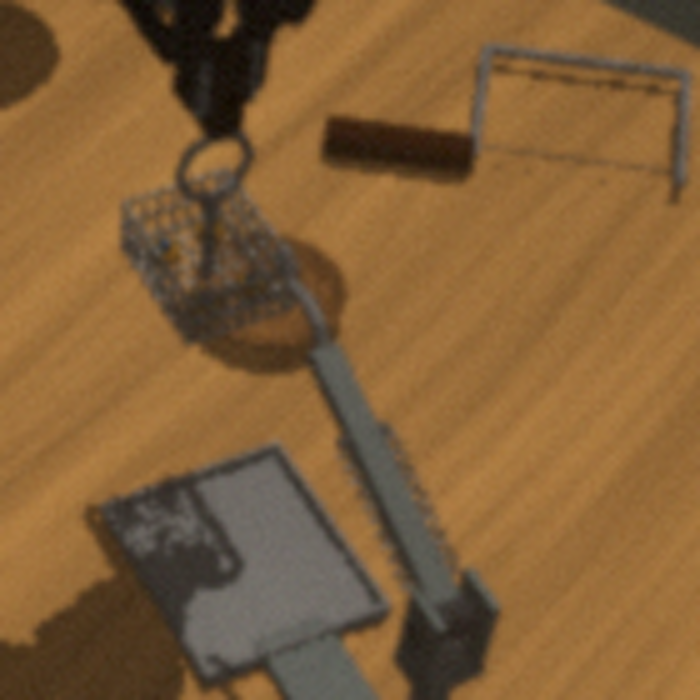

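View pics/w4.png

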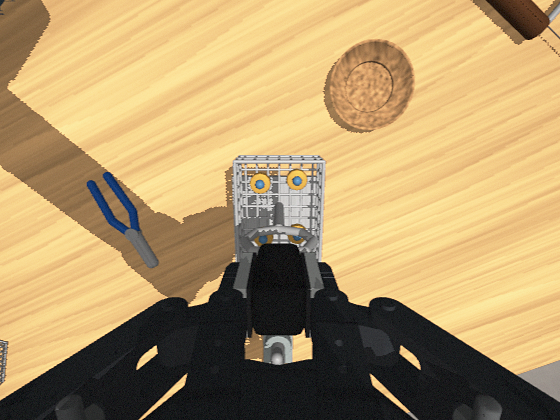

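>>> send_rows(
  series=[
    [[0, 0.01, 0], [0, 0, 0], 0.015],
    [[0, 0.015, 0], [0, 0, 0], 0.015],
    [[0, 0.015, 0], [0, 0, 0], 0.015],
    [[0, 0.01, 0], [0, 0, 0], 0.015],
    [[0, 0.008, 0], [0, 0, 0], 0.015],
    [[0, 0.007, 0], [0, 0, 0], 0.015],
    [[0, 0.006, 0], [0, 0, 0], 0.015],
    [[0, 0.003, 0], [0, 0, 0], 0.015],
    [[0, 0, 0], [0, 0, 0], 0.015],
  ],
)

```text
time_s: 12.18
tool_pos: [0.5094, 0.2206, 0.3187]
ee_rot: [[0.426, 0.905, -0.0], [0.905, -0.426, -0.0], [-0.0, -0.0, -1.0]]
contact_force: [0.9, 0.0, -3.1]
gripper_width: 0.254
```

Run:
```python
from h import *
snap("scene","s5"); snap("wrist","w5"); s=telemetry.observe(); print(s["tool_pos"],s["contact_force"],s["wrist_torque"])
crop("s5",270,70,370,170,7,"c11"); crop("w5",220,200,340,400,3,"c11w")
```

```text
[0.50915648 0.22077053 0.31882355] [ 0.13718051 -0.02909953 -3.08411903] [ 0.00337726 -0.01138328  0.08694428]
```

View pics/c11.png

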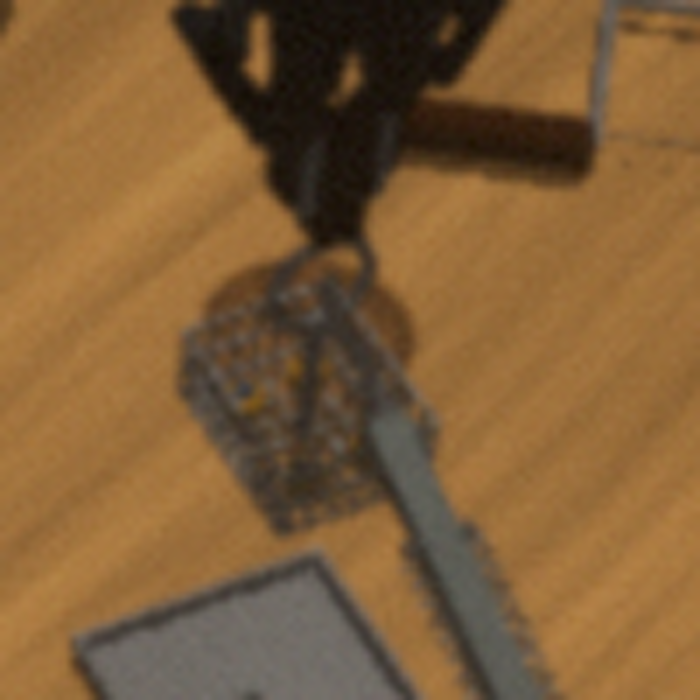

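View pics/c11w.png

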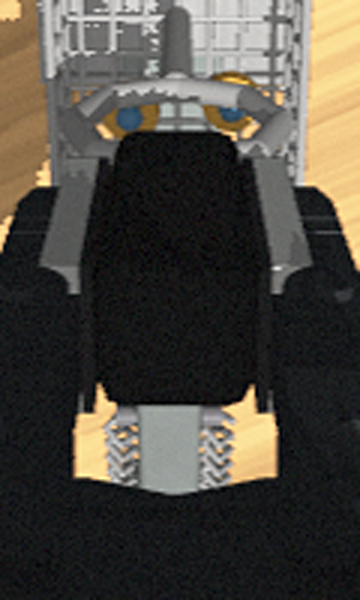

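>>> send_rows(
  series=[
    [[0, 0.004, 0], [0, 0, 0], 0.015],
    [[0, 0.006, 0], [0, 0, 0], 0.015],
    [[0, 0.006, 0], [0, 0, 0], 0.015],
    [[0, 0.006, 0], [0, 0, 0], 0.015],
    [[0, 0.003, 0], [0, 0, 0], 0.015],
    [[0, 0, 0], [0, 0, 0], 0.015],
  ],
)

```text
time_s: 13.02
tool_pos: [0.5322, 0.2098, 0.3186]
ee_rot: [[0.427, 0.904, -0.0], [0.904, -0.427, -0.0], [-0.0, -0.0, -1.0]]
contact_force: [0.4, 0.4, -2.8]
gripper_width: 0.251
```

Run:
```python
from h import *
snap("scene","s6"); snap("wrist","w6");s=telemetry.observe(); print(s["tool_pos"],s["contact_force"],s["wrist_torque"])
crop("s6",270,70,370,170,7,"c12"); crop("w6",220,200,340,400,3,"c12w")
```

```text
[0.53190219 0.2099917  0.31873171] [ 1.01141469 -0.12158366 -2.14289093] [-0.00483834  0.02281393 -0.01572194]
```

View pics/c12.png

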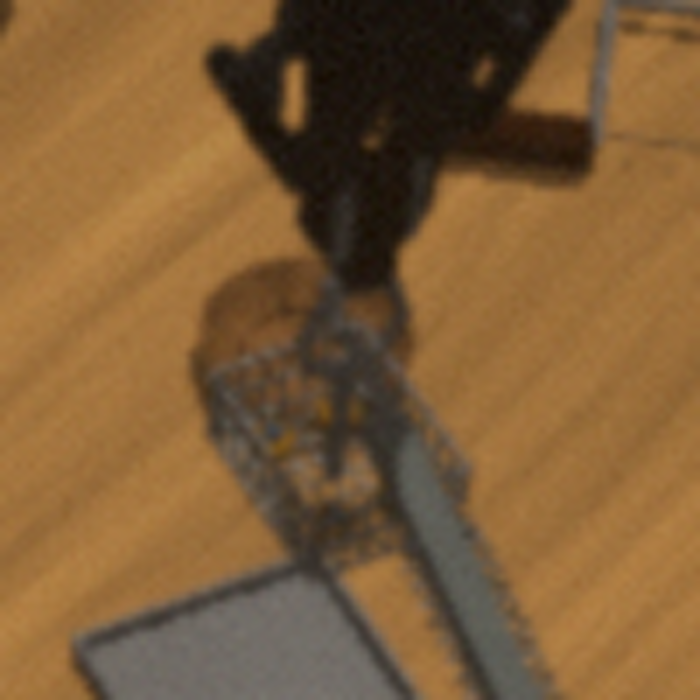

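View pics/c12w.png

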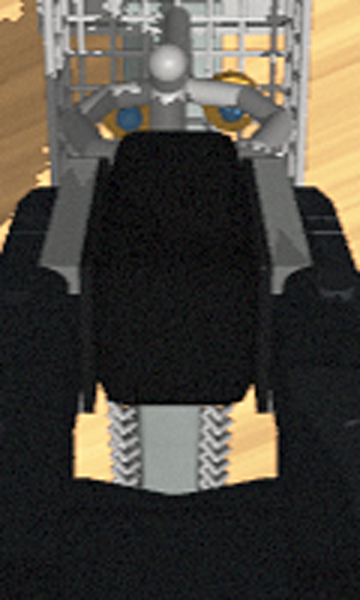

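>>> send_rows(
  series=[
    [[0, 0, 0.003], [0, 0, 0], 0.015],
    [[0, 0, 0.005], [0, 0, 0], 0.015],
    [[0, 0, 0.005], [0, 0, 0], 0.015],
    [[0, 0, 0.004], [0, 0, 0], 0.015],
    [[0, 0, 0.001], [0, 0, 0], 0.015],
    [[0, 0, 0], [0, 0, 0], 0.015],
  ],
)

```text
time_s: 13.88
tool_pos: [0.532, 0.2099, 0.3007]
ee_rot: [[0.426, 0.904, -0.0], [0.904, -0.426, -0.0], [-0.0, 0.0, -1.0]]
contact_force: [-0.7, 0.6, -2.3]
gripper_width: 0.251
```

```bash
cat > look.py <<'E'
from h import *
import sys
n=sys.argv[1]
k=int(sys.argv[2]) if len(sys.argv)>2 else 1
F=[];Tq=[]
for i in range(k):
    d=snap("wrist","w"+n); s=telemetry.observe();F.append(s["contact_force"]);Tq.append(s["wrist_torque"])
F=np.array(F);e=np.array([.906,-.4226,0]);nn=np.array([.4226,.906,0])
p=s["tool_pos"];dd=p-[.532,.2095,.261]
print("t",s["time_s"],"pos",p.round(4),"e,n,eyetop-seat0 mm",np.round(1e3*np.array([dd@e,dd@nn,dd[2]-.0346]),1))
print("F e,n,z mean",np.round([np.mean(F@e),np.mean(F@nn),F[:,2].mean()],2),"sd z",F[:,2].std().round(2),"T",np.mean(Tq,0).round(3))
crop("w"+n,230,180,330,260,7,"cw"+n)
E
python3 look.py 7 3
```

```text
t 14.025 pos [0.5321 0.21   0.301 ] e,n,eyetop-seat0 mm [-0.1  0.5  5.4]
F e,n,z mean [ 0.03  0.05 -2.79] sd z 0.3 T [-0.019  0.    -0.014]
```

View pics/cw7.png

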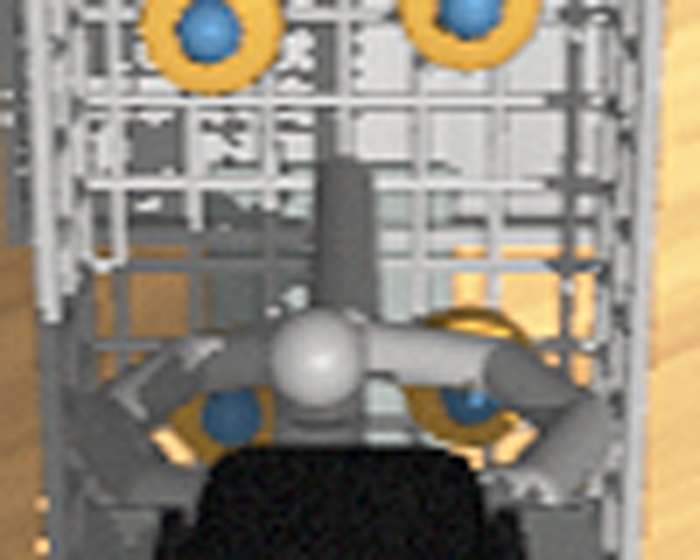

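>>> send_rows(
  series=[
    [[0, 0, 0.002], [0, 0, 0], 0.015],
    [[0, 0, 0.002], [0, 0, 0], 0.015],
    [[0, 0, 0.0015], [0, 0, 0], 0.015],
    [[0, -0.0006, 0.0015], [0, 0, 0], 0.015],
    [[0, -0.0006, 0.002], [0, 0, 0], 0.015],
    [[0, -0.0007, 0.002], [0, 0, 0], 0.015],
    [[0, -0.0007, 0.002], [0, 0, 0], 0.015],
    [[0, -0.0006, 0.002], [0, 0, 0], 0.015],
    [[0, -0.0003, 0.001], [0, 0, 0], 0.015],
    [[0, 0, 0], [0, 0, 0], 0.015],
  ],
)

```text
time_s: 15.28
tool_pos: [0.5286, 0.2115, 0.2847]
ee_rot: [[0.426, 0.905, -0.0], [0.905, -0.426, -0.0], [-0.0, -0.0, -1.0]]
contact_force: [-2.5, -0.0, -0.4]
gripper_width: 0.251
```

```bash
python3 look.py 8 4; python3 -c "
from h import *
snap('scene','s8');crop('s8',270,70,370,170,7,'c13')"
```

```text
t 15.475 pos [0.5287 0.2114 0.2848] e,n,eyetop-seat0 mm [ -3.8   0.4 -10.8]
F e,n,z mean [-2.89 -1.7  -0.31] sd z 0.33 T [-0.01   0.67   0.004]
```

View pics/cw8.png

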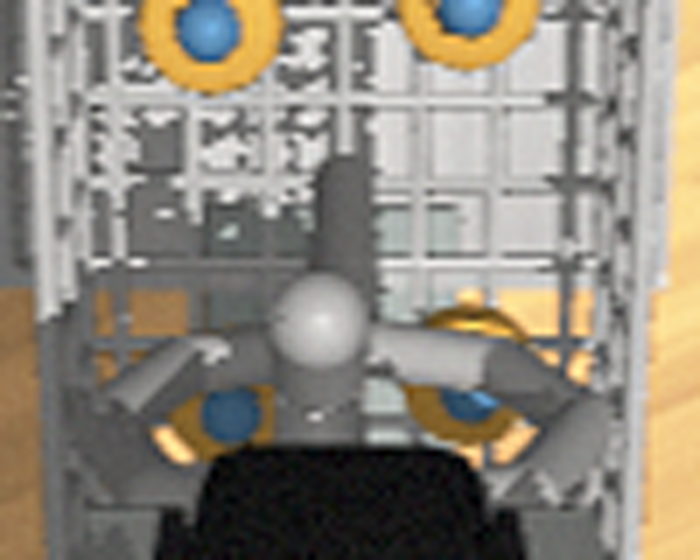

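View pics/c13.png

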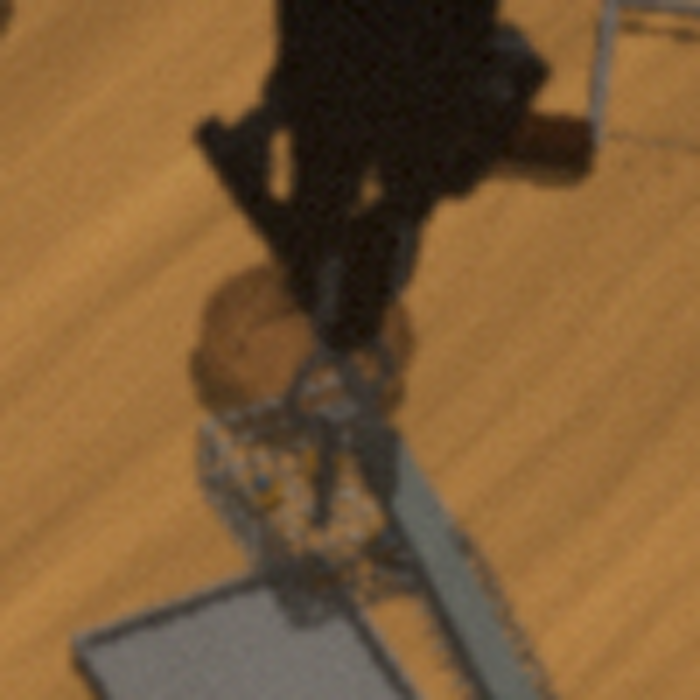

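The hook is through the eye. The arm is sinking, but the hand feels side forces (−e 2.9 N, −n 1.7 N), so the eye sits too far towards the post and to +n. I'll ease it that way.

>>> send_rows(
  series=[
    [[-0.0005, -0.001, 0], [0, 0, 0], 0.015],
    [[-0.0005, -0.001, 0], [0, 0, 0], 0.015],
    [[-0.0005, -0.001, 0], [0, 0, 0], 0.015],
    [[-0.0005, 0, 0], [0, 0, 0], 0.015],
  ],
)

```text
time_s: 16.02
tool_pos: [0.5254, 0.211, 0.2849]
ee_rot: [[0.426, 0.905, 0.0], [0.905, -0.426, 0.0], [0.0, 0.0, -1.0]]
contact_force: [0.3, 0.2, -1.4]
gripper_width: 0.252
```

```bash
python3 look.py 9 4
```

```text
t 16.225 pos [0.5254 0.211  0.2848] e,n,eyetop-seat0 mm [ -6.6  -1.4 -10.8]
F e,n,z mean [ 0.02  0.29 -1.23] sd z 0.41 T [ 0.076 -0.015  0.003]
```

View pics/cw9.png

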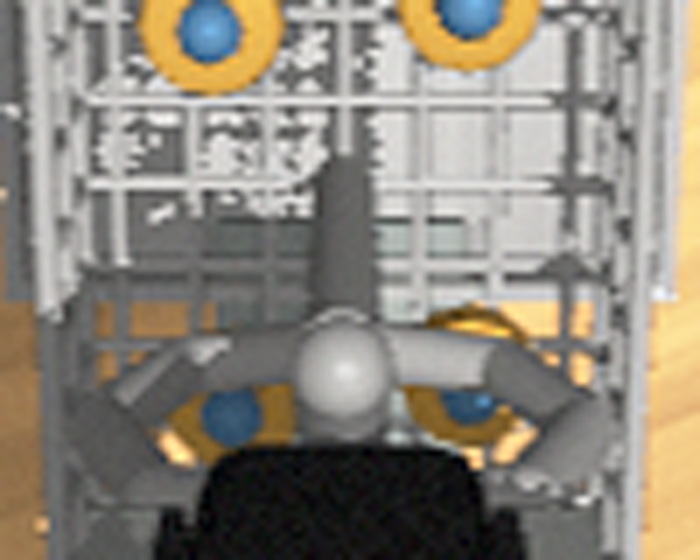

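>>> send_rows(
  series=[
    [[0, -0.0003, 0.001], [0, 0, 0], 0.015],
    [[0, -0.0004, 0.0015], [0, 0, 0], 0.015],
    [[0, -0.0004, 0.0015], [0, 0, 0], 0.015],
    [[0, -0.0004, 0.0015], [0, 0, 0], 0.015],
    [[0, -0.0004, 0.0015], [0, 0, 0], 0.015],
    [[0, -0.0004, 0.0015], [0, 0, 0], 0.015],
    [[0, -0.0003, 0.001], [0, 0, 0], 0.015],
    [[0, 0, 0.0005], [0, 0, 0], 0.015],
    [[0, 0, 0], [0, 0, 0], 0.015],
  ],
)

```text
time_s: 17.35
tool_pos: [0.5228, 0.2122, 0.2748]
ee_rot: [[0.426, 0.905, -0.0], [0.905, -0.426, 0.0], [0.0, -0.0, -1.0]]
contact_force: [0.1, 0.2, -0.7]
gripper_width: 0.252
```

```bash
python3 look.py 10 6
```

```text
t 17.65 pos [0.5228 0.2121 0.2748] e,n,eyetop-seat0 mm [ -9.4  -1.5 -20.8]
F e,n,z mean [-1.42  1.45 -0.24] sd z 0.54 T [0.368 0.177 0.02 ]
```

View pics/cw10.png

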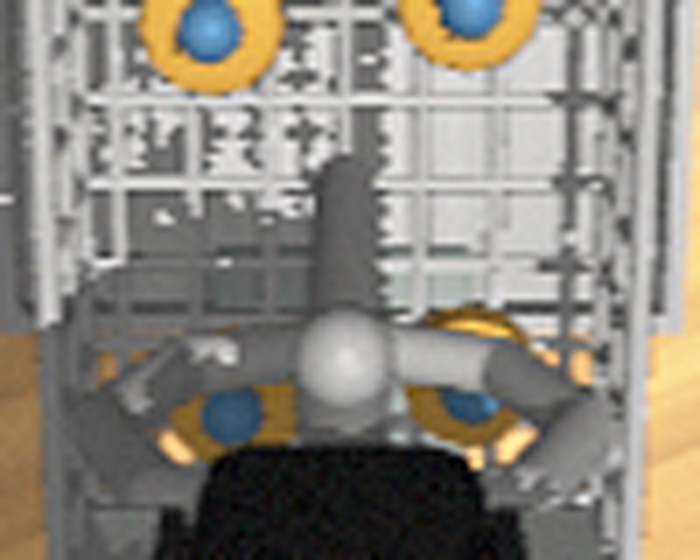

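>>> send_rows(
  series=[
    [[0.0004, -0.0006, 0], [0, 0, 0], 0.015],
    [[0.0004, -0.0006, 0], [0, 0, 0], 0.015],
    [[0, 0, 0], [0, 0, 0], 0.015],
  ],
)

```text
time_s: 18.02
tool_pos: [0.5222, 0.2129, 0.2747]
ee_rot: [[0.427, 0.904, -0.0], [0.904, -0.427, -0.001], [-0.001, 0.0, -1.0]]
contact_force: [0.1, -1.8, -0.8]
gripper_width: 0.25
```

```bash
cat >> look.py <<'E'
T=np.mean(Tq,0); G=np.array([-T[1]/.2,T[0]/.2,0]); print("F from torque e,n",np.round([G@e,G@nn],2))
E
python3 look.py 11 6
```

```text
t 18.325 pos [0.5221 0.213  0.2747] e,n,eyetop-seat0 mm [-10.5  -1.  -20.9]
F e,n,z mean [ 0.7  -1.26 -1.12] sd z 0.77 T [-0.252  0.021 -0.017]
F from torque e,n [ 0.44 -1.19]
```

>>> send_rows(
  series=[
    [[-0.0003, 0.0002, 0], [0, 0, 0], 0.015],
    [[0, 0, 0], [0, 0, 0], 0.015],
    [[0, 0, 0], [0, 0, 0], 0.015],
  ],
)

```text
time_s: 18.7
tool_pos: [0.5222, 0.213, 0.2748]
ee_rot: [[0.426, 0.905, -0.0], [0.905, -0.426, 0.0], [-0.0, -0.0, -1.0]]
contact_force: [-0.5, -1.2, -0.4]
gripper_width: 0.251
```

```bash
python3 look.py 12 8
```

```text
t 19.1 pos [0.5222 0.213  0.2748] e,n,eyetop-seat0 mm [-10.4  -1.  -20.8]
F e,n,z mean [-0.36 -0.95 -0.97] sd z 0.3 T [-0.139  0.088  0.003]
F from torque e,n [-0.11 -0.82]
```

>>> send_rows(
  series=[
    [[-0.0002, -0.0002, 0.001], [0, 0, 0], 0.015],
    [[0, -0.0003, 0.0015], [0, 0, 0], 0.015],
    [[0, -0.0004, 0.0015], [0, 0, 0], 0.015],
    [[0, -0.0004, 0.0015], [0, 0, 0], 0.015],
    [[0, -0.0003, 0.0015], [0, 0, 0], 0.015],
    [[0, -0.0002, 0.001], [0, 0, 0], 0.015],
    [[0, 0, 0], [0, 0, 0], 0.015],
    [[0, 0, 0], [0, 0, 0], 0.015],
  ],
)

```text
time_s: 20.1
tool_pos: [0.5205, 0.2136, 0.2668]
ee_rot: [[0.426, 0.905, -0.0], [0.905, -0.426, 0.0], [0.0, -0.0, -1.0]]
contact_force: [-0.6, 1.8, 0.2]
gripper_width: 0.248
```

```bash
python3 look.py 13 8
```

```text
t 20.5 pos [0.5205 0.2136 0.2668] e,n,eyetop-seat0 mm [-12.1  -1.2 -28.8]
F e,n,z mean [-1.02  0.28 -0.12] sd z 0.48 T [ 0.247  0.241 -0.01 ]
F from torque e,n [-1.61  0.61]
```

View pics/cw13.png

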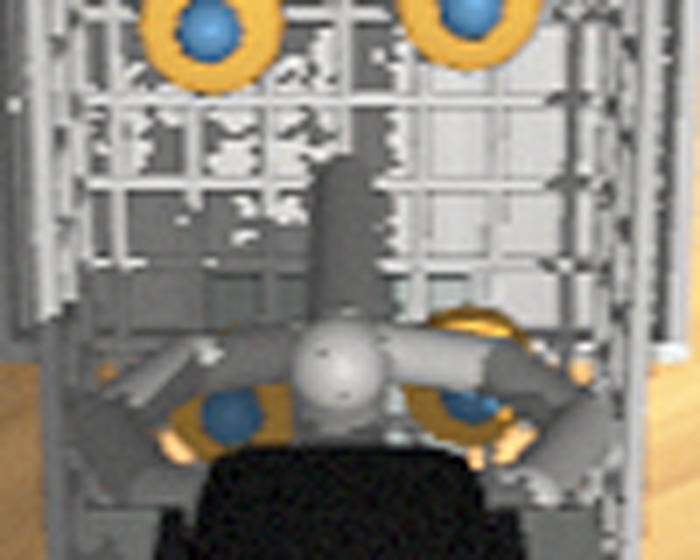

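>>> send_rows(
  series=[
    [[0.0001, -0.0004, 0], [0, 0, 0], 0.015],
    [[0, -0.0004, 0], [0, 0, 0], 0.015],
    [[0, 0, 0], [0, 0, 0], 0.015],
    [[0, 0, 0], [0, 0, 0], 0.015],
  ],
)

```text
time_s: 21.0
tool_pos: [0.52, 0.2137, 0.2668]
ee_rot: [[0.427, 0.904, 0.0], [0.904, -0.427, -0.001], [-0.0, 0.001, -1.0]]
contact_force: [0.1, 0.4, -0.7]
gripper_width: 0.247
```

```bash
python3 look.py 14 10
```

```text
t 21.5 pos [0.5198 0.2138 0.2667] e,n,eyetop-seat0 mm [-12.9  -1.2 -28.9]
F e,n,z mean [ 0.82 -0.59 -0.9 ] sd z 0.35 T [-0.146 -0.067  0.011]
F from torque e,n [ 0.61 -0.52]
```

>>> send_rows(
  series=[
    [[-0.0001, 0, 0.0005], [0, 0, 0], 0.015],
    [[0, -0.0002, 0.001], [0, 0, 0], 0.015],
    [[0, -0.0002, 0.001], [0, 0, 0], 0.015],
    [[0, -0.0002, 0.001], [0, 0, 0], 0.015],
    [[0, -0.0001, 0.001], [0, 0, 0], 0.015],
    [[0, 0, 0.0005], [0, 0, 0], 0.015],
    [[0, 0, 0], [0, 0, 0], 0.015],
    [[0, 0, 0], [0, 0, 0], 0.015],
  ],
)

```text
time_s: 22.5
tool_pos: [0.519, 0.2142, 0.2617]
ee_rot: [[0.426, 0.905, -0.0], [0.905, -0.426, 0.0], [-0.0, -0.0, -1.0]]
contact_force: [-0.1, -0.2, 0.0]
gripper_width: 0.25
```

```bash
python3 look.py 15 12
```

```text
t 23.1 pos [0.519  0.2142 0.2617] e,n,eyetop-seat0 mm [-13.7  -1.2 -33.9]
F e,n,z mean [-1.2  -0.76  0.29] sd z 0.54 T [-0.02   0.238 -0.004]
F from torque e,n [-1.04 -0.59]
```

>>> send_rows(
  series=[
    [[-0.0002, -0.0003, 0], [0, 0, 0], 0.015],
    [[0, -0.0002, 0], [0, 0, 0], 0.015],
    [[0, 0, 0], [0, 0, 0], 0.015],
    [[0, 0, 0], [0, 0, 0], 0.015],
  ],
)

```text
time_s: 23.6
tool_pos: [0.5189, 0.2142, 0.2619]
ee_rot: [[0.427, 0.904, 0.001], [0.904, -0.427, -0.0], [0.0, 0.001, -1.0]]
contact_force: [0.5, 1.1, -0.3]
gripper_width: 0.251
```

```bash
python3 look.py 16 16
```

```text
t 24.4 pos [0.5186 0.2142 0.2618] e,n,eyetop-seat0 mm [-14.1  -1.4 -33.8]
F e,n,z mean [ 0.55  0.54 -0.19] sd z 0.47 T [ 0.006 -0.15  -0.011]
F from torque e,n [0.67 0.34]
```

>>> send_rows(
  series=[
    [[0.0001, 0.0002, 0], [0, 0, 0], 0.015],
    [[0, 0, 0], [0, 0, 0], 0.015],
    [[0, 0, 0], [0, 0, 0], 0.015],
  ],
)

```text
time_s: 24.78
tool_pos: [0.5187, 0.2142, 0.2617]
ee_rot: [[0.426, 0.905, -0.0], [0.905, -0.426, -0.0], [-0.0, -0.0, -1.0]]
contact_force: [-0.4, -0.1, -0.2]
gripper_width: 0.253
```

```bash
python3 look.py 17 40
```

```text
t 26.775 pos [0.5188 0.2142 0.2618] e,n,eyetop-seat0 mm [-13.9  -1.3 -33.8]
F e,n,z mean [-0.6  -0.2  -0.14] sd z 0.42 T [ 0.04   0.124 -0.002]
F from torque e,n [-0.65 -0.08]
```

>>> send_rows(
  series=[
    [[0, -0.0001, 0.0005], [0, 0, 0], 0.015],
    [[0, -0.0002, 0.0005], [0, 0, 0], 0.015],
    [[0, 0, 0], [0, 0, 0], 0.015],
    [[0, 0, 0], [0, 0, 0], 0.015],
  ],
)

```text
time_s: 27.28
tool_pos: [0.5186, 0.2143, 0.2608]
ee_rot: [[0.427, 0.904, 0.0], [0.904, -0.427, -0.0], [-0.0, 0.0, -1.0]]
contact_force: [-1.7, -0.0, 0.5]
gripper_width: 0.25
```

```bash
python3 look.py 18 40
```

```text
t 29.275 pos [0.5186 0.2143 0.2608] e,n,eyetop-seat0 mm [-14.2  -1.3 -34.8]
F e,n,z mean [-0.44 -0.44 -0.11] sd z 0.51 T [-0.027  0.123  0.001]
F from torque e,n [-0.5  -0.38]
```

>>> send_rows(
  series=[
    [[-0.0001, -0.0003, 0.001], [0, 0, 0], 0.015],
    [[0, -0.0003, 0.001], [0, 0, 0], 0.015],
    [[0, 0, 0], [0, 0, 0], 0.015],
    [[0, 0, 0], [0, 0, 0], 0.015],
  ],
)

```text
time_s: 29.78
tool_pos: [0.5181, 0.2145, 0.2588]
ee_rot: [[0.427, 0.904, 0.0], [0.904, -0.427, -0.0], [0.0, 0.0, -1.0]]
contact_force: [1.0, -0.7, -0.1]
gripper_width: 0.249
```

```bash
python3 look.py 19 40
```

```text
t 31.775 pos [0.518  0.2145 0.2588] e,n,eyetop-seat0 mm [-14.8  -1.4 -36.8]
F e,n,z mean [ 0.72  0.21 -0.14] sd z 0.41 T [-0.022 -0.164  0.009]
F from torque e,n [0.79 0.25]
```

>>> send_rows(
  series=[
    [[0, 0.0002, 0], [0, 0, 0], 0.015],
    [[0, 0, 0], [0, 0, 0], 0.015],
    [[0, 0, 0], [0, 0, 0], 0.015],
  ],
)

```text
time_s: 32.15
tool_pos: [0.518, 0.2144, 0.2587]
ee_rot: [[0.426, 0.905, -0.0], [0.905, -0.426, 0.0], [-0.0, -0.0, -1.0]]
contact_force: [0.3, -0.2, -0.3]
gripper_width: 0.25
```

```bash
python3 look.py 20 40
```

```text
t 34.15 pos [0.5181 0.2144 0.2588] e,n,eyetop-seat0 mm [-14.6  -1.4 -36.8]
F e,n,z mean [-0.65  0.56  0.2 ] sd z 0.51 T [0.165 0.086 0.007]
F from torque e,n [-0.74  0.56]
```

View pics/cw20.png

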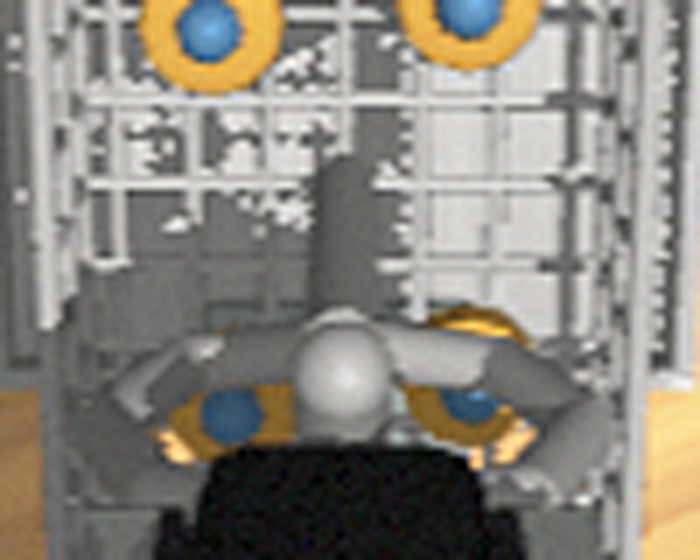

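>>> send_rows(
  series=[
    [[0.0001, -0.0001, 0], [0, 0, 0], 0.015],
    [[0, 0, 0], [0, 0, 0], 0.015],
    [[0, 0, 0], [0, 0, 0], 0.015],
    [[0, 0, 0], [0, 0, 0], 0.015],
  ],
  newtons=20,
)

```text
time_s: 34.65
tool_pos: [0.5181, 0.2144, 0.2588]
ee_rot: [[0.427, 0.904, 0.0], [0.904, -0.427, -0.0], [-0.0, 0.0, -1.0]]
contact_force: [-1.2, -0.0, -0.6]
gripper_width: 0.25
```

```bash
python3 look.py 21 40
```

```text
t 36.65 pos [0.5181 0.2145 0.2588] e,n,eyetop-seat0 mm [-14.7  -1.3 -36.8]
F e,n,z mean [-0.83 -0.17  0.11] sd z 0.46 T [0.001 0.152 0.001]
F from torque e,n [-0.69 -0.32]
```

>>> send_rows(
  series=[
    [[0, -0.0001, 0], [0, 0, 0], 0.015],
    [[0, 0, 0], [0, 0, 0], 0.015],
    [[0, 0, 0], [0, 0, 0], 0.015],
  ],
)

```text
time_s: 37.02
tool_pos: [0.5181, 0.2145, 0.2588]
ee_rot: [[0.426, 0.904, 0.0], [0.904, -0.426, -0.0], [-0.0, 0.0, -1.0]]
contact_force: [-0.6, -0.4, 0.2]
gripper_width: 0.253
```

```bash
python3 look.py 22 30
```

```text
t 38.525 pos [0.518  0.2146 0.2588] e,n,eyetop-seat0 mm [-14.8  -1.3 -36.8]
F e,n,z mean [ 0.06 -0.6   0.06] sd z 0.5 T [-0.135  0.027 -0.004]
F from torque e,n [ 0.16 -0.67]
```

Vertical and fore-aft forces are balanced: Fz 0.06 N, Fe 0.1 N. I'll trim the sideways force slightly and then open gently.

>>> send_rows(
  series=[
    [[-0.0001, 0, 0], [0, 0, 0], 0.015],
    [[0, 0, 0], [0, 0, 0], 0.015],
    [[0, 0, 0], [0, 0, 0], 0.0225],
    [[0, 0, 0], [0, 0, 0], 0.024],
    [[0, 0, 0], [0, 0, 0], 0.026],
    [[0, 0, 0], [0, 0, 0], 0.028],
    [[0, 0, 0], [0, 0, 0], 0.03],
  ],
)

```text
time_s: 39.4
tool_pos: [0.518, 0.2145, 0.2587]
ee_rot: [[0.426, 0.904, -0.0], [0.904, -0.426, -0.0], [-0.0, -0.0, -1.0]]
contact_force: [-1.0, 0.5, 0.4]
gripper_width: 0.351
```

```bash
python3 look.py 23 1; python3 look.py 24 5
```

```text
t 39.45 pos [0.518  0.2145 0.2588] e,n,eyetop-seat0 mm [-14.8  -1.4 -36.8]
F e,n,z mean [ 0.21 -0.14 -1.08] sd z 0.0 T [ 0.026  0.017 -0.008]
F from torque e,n [-0.13  0.08]
t 39.7 pos [0.518  0.2145 0.2587] e,n,eyetop-seat0 mm [-14.8  -1.4 -36.9]
F e,n,z mean [ 0.13 -0.03 -0.27] sd z 0.5 T [ 0.026  0.014 -0.003]
F from torque e,n [-0.12  0.09]
```

View pics/w23.png

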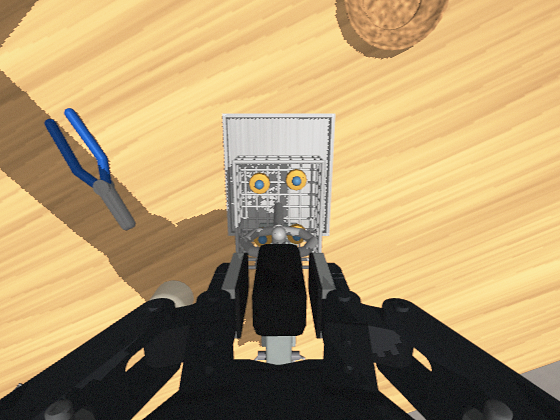

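View pics/cw24.png

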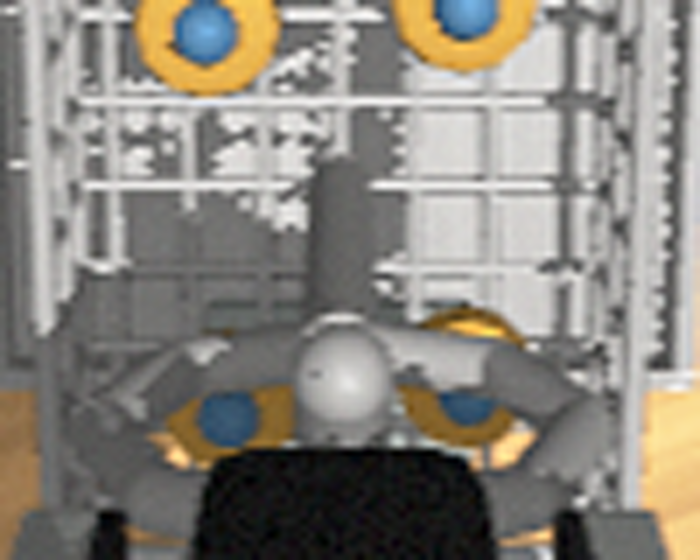

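Both pads are clear of the grip and the basket stayed still. Opening wider and retreating straight up.

>>> send_rows(
  series=[
    [[0, 0, 0], [0, 0, 0], 0.04],
    [[0, 0, 0], [0, 0, 0], 0.055],
    [[0, 0, 0], [0, 0, 0], 0.055],
    [[0, 0, -0.005], [0, 0, 0], 0.055],
    [[0, 0, -0.01], [0, 0, 0], 0.055],
    [[0, 0, -0.02], [0, 0, 0], 0.055],
    [[0, 0, -0.025], [0, 0, 0], 0.055],
    [[0, 0, -0.03], [0, 0, 0], 0.055],
    [[0, 0, -0.02], [0, 0, 0], 0.055],
    [[0, 0, -0.01], [0, 0, 0], 0.055],
    [[0, 0, 0], [0, 0, 0], 0.055],
  ],
)

```text
time_s: 41.08
tool_pos: [0.5184, 0.2146, 0.3795]
ee_rot: [[0.426, 0.905, 0.002], [0.905, -0.426, 0.0], [0.001, 0.001, -1.0]]
contact_force: [-0.6, 0.4, -0.3]
gripper_width: 0.642
```

```bash
python3 look.py 25 1; python3 look.py 26 12; python3 -c "
from h import *
snap('scene','s26');crop('s26',220,60,400,240,4,'c26')
a=cv2.imread('pics/w25.png').astype(int);b=cv2.imread('pics/w26.png').astype(int);print(abs(a-b).mean())"
```

```text
t 41.125 pos [0.5181 0.2145 0.3786] e,n,eyetop-seat0 mm [-14.7  -1.3  83. ]
F e,n,z mean [-0.46  0.31 -0.62] sd z 0.0 T [-0.011  0.046 -0.006]
F from torque e,n [-0.19 -0.15]
t 41.725 pos [0.518  0.2145 0.3787] e,n,eyetop-seat0 mm [-14.8  -1.4  83.1]
F e,n,z mean [ 0.01 -0.17 -0.15] sd z 0.28 T [ 0.015 -0.001  0.012]
F from torque e,n [-0.03  0.07]
5.073520408163265
```

View pics/w26.png

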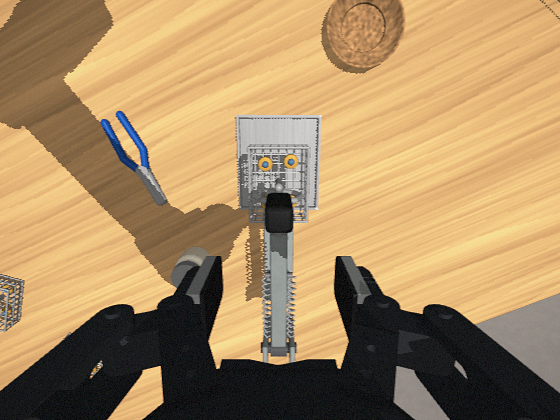

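View pics/c26.png

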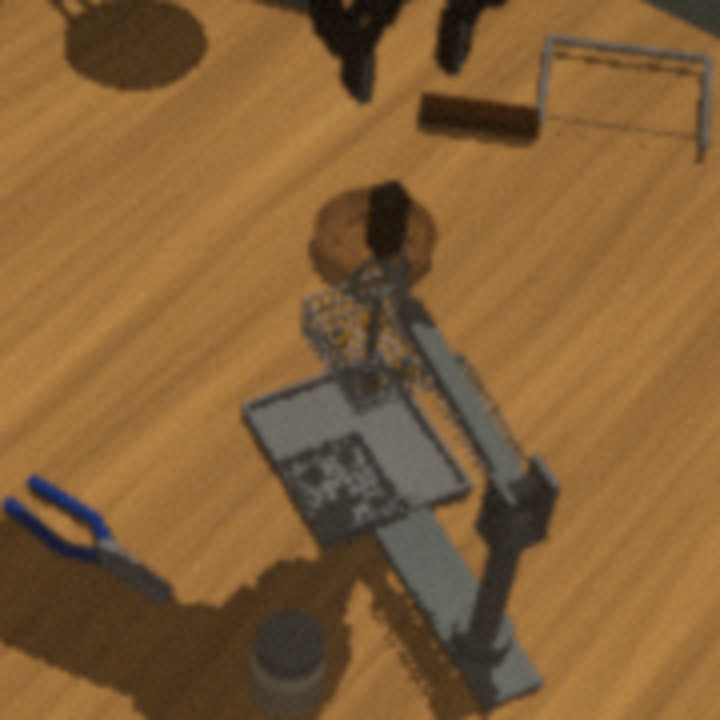

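The basket hangs from the hook with its grip at scene crop (388,220), and the gripper is clear. One check that it's still, then I'll hand in.

Run:
```python
from h import *
snap("wrist","a"); 
for i in range(8): snap("wrist","b")
g=lambda n:np.float32(cv2.cvtColor(cv2.imread(f"pics/{n}.png"),cv2.COLOR_BGR2GRAY))[140:235,255:305]
for p in [("w25","w26"),("w26","a"),("a","b")]: print(cv2.phaseCorrelate(g(p[0]),g(p[1])))
print(ctrl.close_job())
```

```text
((0.6032641744894569, 0.7068497290981242), 0.9470692580938339)
((-0.04734945642255184, -0.0742897033428278), 0.9827566530307134)
((-0.03454852380123796, -0.003257038576883531), 0.9914631178975105)
the job is handed in; nothing more can be done
None
```

I picked up the leftmost basket, threaded its eye over the hook and let it down with the arm. I let go once the arm carried the weight, then raised the gripper clear and handed the job in at about 42 s.

- **Before release:** with the hand still holding, the vertical force averaged about 0.06 N and the fore-aft force about 0.1 N. A sideways force of about 0.6 N was still there. I trimmed that by 0.1 mm just before opening the fingers and did not measure it again before release. The noise and zero offset of the vertical reading leave the balance known only to about 0.15 N (roughly 3 mm of sink).
- **After release:** the hook tip and basket stayed in place in the wrist picture, apart from a slight shift of the basket. After retreating, the last wrist pictures shifted by less than 0.1 px. The scene view shows the basket hanging from the hook with the gripper clear.
- **Side force early in lowering:** the eye pressed sideways on the hook with up to about 3 N because my first hook position was a few mm off. I corrected it, and it stayed within about 2 N for the rest of the descent.
- **Other things on the bench:** the jar, pliers and cork dish in the last views looked undisturbed. I did not look again at the burr block or the other baskets at the end.

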